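# Push the stray food container home into its row

## Robot

A 6-joint arm with a two-finger parallel gripper is mounted at the origin on the work surface. World frame = base frame: x ahead of the robot, y to its left, z up, the work surface at z = 0. Lengths are in m, angles in rad, forces in N, time in s.
With the tool pointing down it reaches from about 0.35 to 0.925 m from the base axis. Payload 6.4 kg.
Tool frame: the origin (TCP) lies between the finger pads; the fingertips stand 19 mm ahead of it and the grasp point (between the pads) is the TCP; z points along the fingers, y is the line along which they close (so a half turn about z gives the same grasp; the last joint's range is limited). The gripper opens to 85 mm and grips with 20 to 120 N. Pads are 22 mm wide; open, the fingers measure 114 mm over their backs; the gripper's body (76 mm by 85 mm) begins 54 mm behind the grasp point. The pads swing forward as they close: fully open they stand 13 mm farther back than shut.
Start: joints at [-1.426, 0.245, 1.558, -0, 1.339, -0.174], TCP at [0.204, -0.617, 0.25] pointing down, gripper open.
Joint ranges: [-3.13, 3.13], [-1.02, 2.26], [0.13, 2.54], [-0.95, 4.09], [0.21, 2.88], [-2.74, 2.74]. Speed limits (rad/s): [2.57, 2.57, 3.14, 3.14, 3.14, 3.14].

## Interface

Orientations are given as a unit quaternion [x, y, z, w].
In Python, from plant import manip, get_image, calibration gives the robot as it stands.
- The arm moves only by the tool servo_tool, never from a script. Its argument "motion" is a list of rows, each a list of 3 entries, a list of its own where there are three numbers: the shift along the tool's x, y, z in m, then the turn, a rotation vector about the tool's x, y, z in degrees, then the opening, from 0 (shut) to 1 (fully open). In form: [[[dx, dy, dz], [ax, ay, az], grip], ...]. A call has 1 to 12 rows; each row is the pose to reach, as a shift and turn from the pose commanded when the call began, along the tool's axes at that moment; what a row does not reach only later rows make up. A row lasts 1/8 s, in which the tool goes at most 62.5 mm and 10.7 degrees, less where a joint would pass 70% of its speed; a pose out of reach is approached as far as the arm can. A call with a gripper value outside its range is refused whole. The fingers move at their own pace and stop on an object; the grip force is fixed at half the most. Time passes only in rows, so rows that repeat a pose let the fingers close. It gives the time, the measured TCP pose, the force, the opening and the grip force at its end, in the units of the state.
- manip.get_obs(): the state, without advancing time (a new reading comes with each control period).
- get_image(name): name is "scene" or "top" or "wrist"; returns (picture, depth): 480x640x3 uint8, blue, green, red; 480x640 float32, m along the optical axis (not along the pixel's ray), 0 where there is no reading.
- calibration(name): a dict with "intrinsics" (3x3 intrinsics, pixels), "origin" and "attitude" of the camera in the world. Camera axes: x right, y down, z forward; pixel columns grow to the right and rows downward; lengths in m; the calibration is good to about 2 mm. The wrist camera is an equidistant fisheye: a pixel r from the principal point sees the ray r / f radians off the axis. A picture is of the moment at which its call begins: read the wrist's pose just before it. calibration takes no time and is no camera call; for the wrist camera it gives the pose at the moment of the call.
- manip.hand_in(): hands the job in; it is judged then, once.
The state is a dict: "time_s": time; "joint_pos": joint angles; "qd": joint speeds; "tau": joint torques, N m; "position": TCP position; "tool_rot": TCP orientation; "contact_force": force on the tool from outside, world axes, zero at the start; "ft_torque": the same for the moment, N m; "opening": finger opening in m; "grasp_force": force on a finger pad.
Only numpy, scipy, OpenCV 4.12 (cv2) and the standard library are available. Lean on these libraries where they do the work, as an engineer would, in place of code of your own. Each camera call takes 0.05 s, during which the arm holds its last target. There are 200 camera calls.

## Task

One food container stands out in front of the row: push it along the shelf, without pinching, lifting or tipping it, onto the empty grey pad in the row until its back side rests against the aluminium back stop. It should end up centred sideways on the pad and square with the row. Leave the other containers and everything else on the shelf where they are.

Things in the scene. Friction and masses are not known exactly. Their poses are not given: they have to be found in the camera images.
- stray: the container to push: a square white polypropylene food container with a blue lid, 90 x 90 mm and 72 mm high, upright flat sides (four blue latch flaps lie flush, same from all four sides); it stands alone in front of the row (on the robot's side), turned up to 0.25 rad against the row, filled, about 0.4 to 0.8 kg, slides on the shelf with friction. Origin: centre of its underside; z up, x and y square to its sides
- stop_face (a point): the back stop: a fixed aluminium bar on the shelf, 500 mm long, 24 mm high, 14 mm thick, behind the row. This point is at the foot (shelf height) of the middle of its front face, the face towards the robot; x points away from the robot square into the face, y to the left along the bar, z up
- pad_mid (a point): the empty place in the row: a grey square pad, 98 x 98 mm, under 1 mm thick, flat, fixed on the shelf (no resistance to sliding), 45.5 mm from the stop's face. This point is its centre at shelf height; axes parallel to those of stop_face. The row has four places at 115 mm spacing along the stop, at -172.5, -57.5, 57.5 and 172.5 mm along its y; the pad may be any of them, and a container stands in each other one
- row_a: a container already in the row, leave it: a square white polypropylene food container with a blue lid, 90 x 90 mm and 72 mm high, upright flat sides (four blue latch flaps lie flush, same from all four sides), about 0.55 kg, loose, its back side at the stop. Origin: centre of its underside, axes parallel to those of stop_face; there are 25 mm between it and the next place's container
- row_b: a container already in the row, leave it: a square white polypropylene food container with a blue lid, 90 x 90 mm and 72 mm high, upright flat sides (four blue latch flaps lie flush, same from all four sides), about 0.55 kg, loose, its back side at the stop. Origin: centre of its underside, axes parallel to those of stop_face; there are 25 mm between it and the next place's container
- row_c: a container already in the row, leave it: a square white polypropylene food container with a blue lid, 90 x 90 mm and 72 mm high, upright flat sides (four blue latch flaps lie flush, same from all four sides), about 0.55 kg, loose, its back side at the stop. Origin: centre of its underside, axes parallel to those of stop_face; there are 25 mm between it and the next place's container
- rice_bowl: stainless steel rice bowl, 120 mm across the rim, 55 mm high, left of the row; a bystander. Origin: centre of its underside
- dish: pale green celadon ceramic dish, 124 mm across, 32 mm high, at the left; a bystander. Origin: centre of its underside
- tray: empty aluminium tray, 220 (x) x 160 (y) mm, 22 mm high, at the right; a bystander. Origin: centre of its underside
- jar_small: small clear jar with a steel cap, 48 mm across, 75 mm high, right of the row; a bystander. Origin: centre of its underside
- jar_tall: amber jar with a steel cap, 54 mm across, 100 mm high, at the left front; a bystander. Origin: centre of its underside
There are look-alikes about, which are no part of the job. Leave any green or pink look-alike of the row_a alone.

How it is judged:
At the end, for the whole second after the job is handed in: The stray container stands flat on the shelf at rest, within 6 mm of touching the stop, within 10 mm of the pad's centre sideways, square with the row within 0.07 rad (4 degrees); every other thing stands upright within 15 mm of where it began (x of stray in the frame of pad_mid between -0.006 and 0.006 m and y of stray in the frame of pad_mid between -0.01 and 0.01 m and height (world z) of stray between -0.004 and 0.004 m and angle between stray's own z axis and vertical below 0.05 rad and linear speed of stray below 0.01 m/s and angular speed of stray below 0.05 rad/s and (angle between the x axis of stray and the x axis of stop_face, either way round below 0.07 rad or angle between the x axis of stray and the y axis of stop_face, either way round below 0.07 rad) and distance of each of row_a, row_b, row_c, rice_bowl, dish, tray, jar_small, jar_tall from where it was at the start of the episode below 0.015 m and angle between each of row_a, row_b, row_c, rice_bowl, dish, tray, jar_small, jar_tall's own z axis and vertical below 0.15 rad).
It fails at once if the stray container is lifted more than 6 mm or tipped (height (world z) of stray above 0.006 m or angle between stray's own z axis and vertical above 0.12 rad).
It fails at once if a bystander is pushed more than 15 mm, lifted or tipped (distance of any of row_a, row_b, row_c, rice_bowl, dish, tray, jar_small, jar_tall from where it was at the start of the episode above 0.015 m or angle between any of row_a, row_b, row_c, rice_bowl, dish, tray, jar_small, jar_tall's own z axis and vertical above 0.15 rad).
It also fails if it takes over 51 s, if anything falls off the work surface, if the arm or the gripper's body presses on something with over 40 N, if the wrist force passes 120 N, or if a joint passes its speed limit or range.

## Working session

There is one attempt and no reset: what is moved stays moved. The work goes in short steps, Python scripts to look and compute and a tool call to move; the robot and the scene stay as the last step left them, time stands still between calls to the robot, and variables do not carry over. Pictures are saved under pics/ and viewed, at most 10 in all, crops included, and the job is handed in when it is done.

Besides the shell and the picture viewer there is one more tool, called after "Emit:" by a JSON object that holds its "op" and its "data". servo_tool: Moves the arm, as the interface text tells. Its arguments: {"type":"object","properties":{"motion":{"type":"array"}},"required":["motion"]}

```bash
mkdir -p pics; ls; python3 - <<'E'
from plant import manip,get_image,calibration
import cv2,numpy as np
for n in("scene","top"):
    im,d=get_image(n); cv2.imwrite(f"pics/{n}0.png",im); np.save(f"pics/{n}0.npy",d)
    c=calibration(n); print(n,c)
o=manip.get_obs(); print(o)
E
```

```text
pics
scene {'intrinsics': array([[597.39296275,   0.        , 317.51597052],
       [  0.        , 597.39296275, 249.39589234],
       [  0.        ,   0.        ,   1.        ]]), 'origin': array([1.20695646, 0.83290431, 1.08721217]), 'attitude': array([ 0.28893492,  0.87185612, -0.37303801, -0.13124847])}
top {'intrinsics': array([[490.48429469,   0.        , 316.33288507],
       [  0.        , 490.48429469, 233.65987106],
       [  0.        ,   0.        ,   1.        ]]), 'origin': array([ 0.46791809, -0.01975354,  1.38751189]), 'attitude': array([-0.69815187,  0.71543065, -0.02256559,  0.01528864])}
{'time_s': 0.1, 'joint_pos': array([-1.42612063e+00,  2.45765729e-01,  1.55891249e+00, -1.36405356e-05,
        1.33868533e+00, -1.74108799e-01]), 'qd': array([ 0.00089466, -0.00138198, -0.00271018, -0.00095512, -0.00012705,
        0.00070938]), 'tau': array([-1.97550326e-04, -4.30671215e+01, -3.27129328e+01, -1.61077151e-04,
        2.88050127e-03, -2.50266504e-05]), 'position': array([ 0.20364593, -0.61677583,  0.24926578]), 'tool_rot': array([ 9.87323290e-01,  1.58719678e-01,  6.39499949e-06, -8.85448799e-04]), 'contact_force': array([-0.24934608,  0.23950231,  0.64667956]), 'ft_torque': array([-0.03221252, -0.00852008, -0.01055889]), 'grasp_force': 0.0, 'opening': 0.08502996942502515}
```

View pics/top0.png

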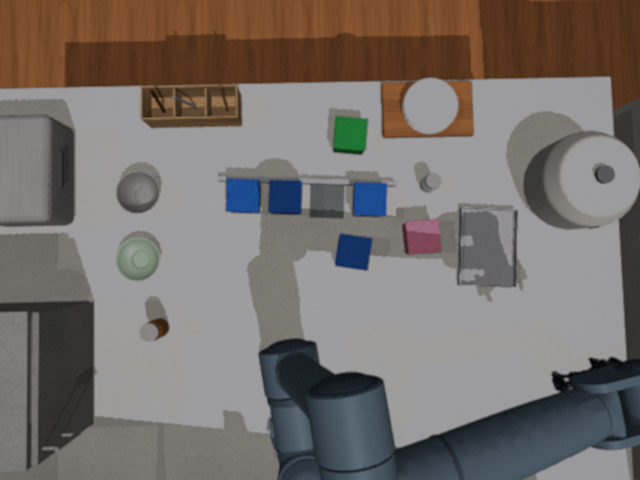

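View pics/scene0.png

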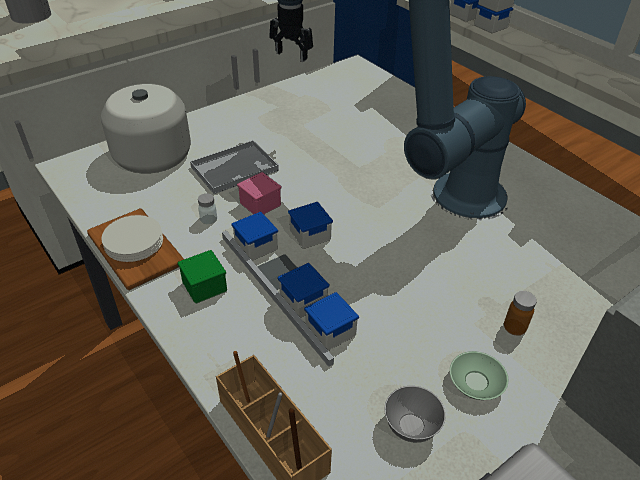

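Top view: the row's blue lids are at (243,195), (286,196) and (370,198). The empty grey pad is at (326,200), between the second and fourth places, and the bar runs along row ~181. Candidates for the stray are the blue lid at (354,251), pink (422,236) and green (350,134). The blue one at (354,251) fits: white with a blue lid, alone on the robot's side, and slightly turned.

```bash
cat > h.py <<'E'
import cv2,numpy as np
from scipy.spatial.transform import Rotation as R
from plant import manip,get_image,calibration
def cast(px,z,n="top"):
    c=calibration(n);K=c["intrinsics"];px=np.atleast_2d(np.asarray(px,float))
    r=np.c_[(px-K[:2,2])/[K[0,0],K[1,1]],np.ones(len(px))]@R.from_quat(c["attitude"]).as_matrix().T
    o=c["origin"];return (o+r*((z-o[2])/r[:,2])[:,None])[:,:2]
def lids(im,n="top",z=0.072,amin=500):
    h=cv2.cvtColor(im,cv2.COLOR_BGR2HSV);m=cv2.inRange(h,(105,150,50),(125,255,255))
    if n=="top": m[:150]=0;m[300:]=0
    out=[]
    for c in cv2.findContours(m,cv2.RETR_EXTERNAL,cv2.CHAIN_APPROX_NONE)[0]:
        if cv2.contourArea(c)<amin:continue
        w=cast(c[:,0],z,n);(x,y),s,a=cv2.minAreaRect((w*1000).astype(np.float32))
        M=cv2.moments(cast(cv2.approxPolyDP(c,0,True)[:,0],z,n).astype(np.float32)[:,None])
        out.append((M["m10"]/M["m00"],M["m01"]/M["m00"],x/1000,y/1000,s[0],s[1],(a+45)%90-45))
    return out
E
python3 - <<'E'
from h import *
np.set_printoptions(precision=4,suppress=True)
im=cv2.imread("pics/top0.png");d=np.load("pics/top0.npy")
for l in lids(im):print(np.round(l,4))
print("pad rough",cast([[326,200]],0), "depth lid/pad", d[251,354],d[200,326],d[196,286])
g=im[195:207,:,:].mean(0).mean(1)[300:360];print("cols",g.astype(int))
g=im[165:225,318:336].mean(1).mean(1);print("rows165",g.astype(int))
for c in (262,340,392): print(c,im[170:190,c].mean(1).astype(int))
cv2.imwrite("pics/crop.png",cv2.resize(im[160:290,210:450],None,fx=3.3,fy=3.3,interpolation=cv2.INTER_CUBIC))
E
```

```text
[  0.4881  -0.1314   0.4881  -0.1316  84.5764  83.2325 -10.1491]
[ 0.6289 -0.1796  0.6285 -0.18   83.9022 87.1018 -1.6516]
[ 0.6407  0.0486  0.6403  0.0482 84.3764 87.4349 -3.35  ]
[ 0.6469  0.1616  0.6473  0.1608 86.4939 86.7101 -1.3237]
pad rough [[ 0.6373 -0.0648]] depth lid/pad 1.3170482 1.3956087 1.3215497
cols [ 67 101 138 154 157 156 155 155 153 139 107  87  85  87  86  86  87  86
  86  87  87  87  87  89  91  92  92  92  92  92  92  92  91  92  92  92
  92  92  92  92  92  91  94 111 136 146 137 129 125 120 117 109  86  66
  69  79  79  77  80  82]
rows165 [157 157 157 157 157 157 157 157 157 152 135 121 115 120 137 146 147 142
 124  97  86  89  90  89  90  90  90  90  90  90  90  90  90  90  91  91
  91  91  90  90  90  91  91  89  83  69  60  58  59  59  59  61  78 103
 115 117 117 117 117 117]
262 [120 120 120 121 120 117 105 100 102 101  97  82  75  96 105 106 104 102
 104 105]
340 [156 158 156 158 155 149 131 118 123 138 147 149 148 139 110  85  85  90
  94  92]
392 [157 157 157 157 158 156 153 143 133 121 119 132 145 147 138 115 115 142
 156 155]
```

View pics/crop.png

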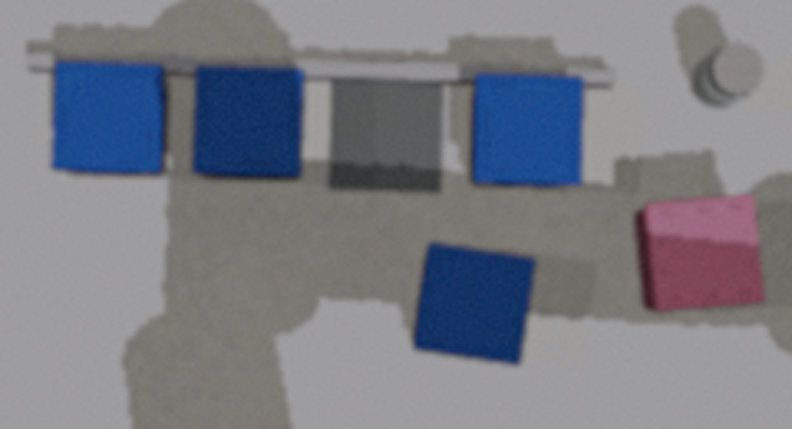

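The crop confirms it: the white container with the blue lid at (354,251), turned about 7° against the row, is the stray. The pad's shaded square lies between row places 2 and 4. Stray: (0.488, -0.131), yaw -10.1°. Pad: (0.635, -0.066), row yaw -3.0°. In row axes it needs 143 mm forward and 73 mm left. I'll push it left from its right side first, with two partly open fingers, then forward.

Emit:
{"op": "servo_tool", "data": {"motion": [[[0.396, -0.306, 0.05], [0, 0, -68.7], 0.6], [[0.396, -0.306, 0.05], [0, 0, -68.7], 0.6], [[0.396, -0.306, 0.05], [0, 0, -68.7], 0.6], [[0.396, -0.306, 0.05], [0, 0, -68.7], 0.6], [[0.396, -0.306, 0.05], [0, 0, -68.7], 0.6], [[0.396, -0.306, 0.05], [0, 0, -68.7], 0.6], [[0.396, -0.306, 0.05], [0, 0, -68.7], 0.6], [[0.396, -0.306, 0.05], [0, 0, -68.7], 0.6], [[0.396, -0.306, 0.05], [0, 0, -68.7], 0.6], [[0.396, -0.306, 0.05], [0, 0, -68.7], 0.6], [[0.396, -0.306, 0.05], [0, 0, -68.7], 0.6], [[0.396, -0.306, 0.05], [0, 0, -68.7], 0.6]]}}

```text
time_s: 1.6
position: [0.4834, -0.2037, 0.2004]
tool_rot: [0.726, 0.687, -0.0, 0.0]
contact_force: [-0.5, 0.1, -0.5]
opening: 0.0511
grasp_force: 0.0
```

```bash
python3 - <<'E'
from h import *
im,d=get_image("wrist");cv2.imwrite("pics/w1.png",im);c=calibration("wrist");print(c)
E
```

```text
{'intrinsics': array([[371.64829954,   0.        , 323.11995996],
       [  0.        , 371.64829954, 242.55957711],
       [  0.        ,   0.        ,   1.        ]]), 'origin': array([ 0.48758837, -0.12355324,  0.32458334]), 'attitude': array([ 0.98724185, -0.02640386, -0.00407936,  0.15697043])}
```

View pics/w1.png

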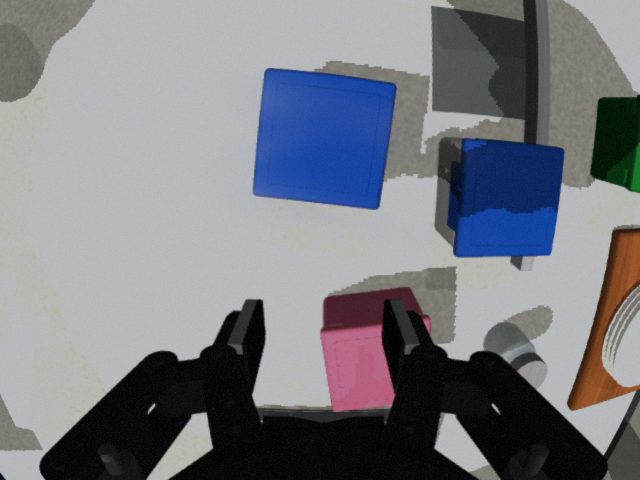

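Wrist view: stray lid corners at (265,68), (396,83), (380,209), (253,195). Pad front edge at column 431, row container lid at (505,198), pink look-alike from (321,288) down, partly behind the right finger. I'll cast these to check finger clearance.

```bash
cat >> h.py <<'E'
def wcast(px,z,c=None):
    c=c or calibration("wrist");K=c["intrinsics"];p=(np.atleast_2d(np.asarray(px,float))-K[:2,2])/K[0,0]
    r=np.linalg.norm(p,axis=1,keepdims=True);v=np.c_[p/r*np.sin(r),np.cos(r)]@R.from_quat(c["attitude"]).as_matrix().T
    o=c["origin"];return (o+v*((z-o[2])/v[:,2])[:,None])[:,:2]
E
python3 - <<'E'
from h import *
np.set_printoptions(precision=4,suppress=True)
s=wcast([[265,68],[396,83],[380,209],[253,195]],.072);e=s[1]-s[0]
print("stray",s.mean(0),np.degrees(np.arctan2(e[1],e[0])),np.linalg.norm(e))
s=wcast([[462,139],[564,149],[553,257],[454,256]],.072);print("rowR",s.mean(0))
print("pad front corners",wcast([[432,7],[432,112]],0))
print("pink top edge near",wcast([[321,292],[412,288],[321,330],[430,320]],.072),wcast([[321,330],[430,320]],0))
E
```

```text
stray [ 0.4875 -0.1322] -9.535368599339455 0.08832403070365971
rowR [ 0.6289 -0.1811]
pad front corners [[ 0.5899 -0.0156]
 [ 0.5842 -0.1137]]
pink top edge near [[ 0.4796 -0.2448]
 [ 0.5491 -0.2459]
 [ 0.4777 -0.2783]
 [ 0.5655 -0.2758]] [[ 0.4749 -0.3224]
 [ 0.5877 -0.3192]]
```

Emit:
{"op": "servo_tool", "data": {"motion": [[[0.003, 0, 0.05], [0, 0, 0], 0.6], [[0.003, 0, 0.1], [0, 0, 0], 0.6], [[0.003, 0, 0.14], [0, 0, 0], 0.6], [[0.003, 0, 0.166], [0, 0, 0], 0.6], [[0.003, 0, 0.166], [0, 0, 0], 0.6], [[0.003, 0, 0.166], [0, 0, 0], 0.6]]}}

```text
time_s: 2.4
position: [0.4847, -0.2004, 0.0355]
tool_rot: [0.726, 0.688, 0.0, 0.001]
contact_force: [0.5, 0.3, 0.5]
opening: 0.0512
grasp_force: 0.0
```

Emit:
{"op": "servo_tool", "data": {"motion": [[[0.006, 0, 0], [0, 0, 0], 0.6], [[0.012, 0, 0], [0, 0, 0], 0.6], [[0.018, 0, 0], [0, 0, 0], 0.6], [[0.025, 0, 0], [0, 0, 0], 0.6], [[0.033, 0, 0], [0, 0, 0], 0.6], [[0.041, 0, 0], [0, 0, 0], 0.6], [[0.049, 0, 0], [0, 0, 0], 0.6], [[0.057, 0, 0], [0, 0, 0], 0.6], [[0.065, 0, 0], [0, 0, 0], 0.6], [[0.071, 0, 0], [0, 0, 0], 0.6], [[0.075, 0, 0], [0, 0, 0], 0.6], [[0.075, 0, 0], [0, 0, 0], 0.6]]}}

```text
time_s: 3.9
position: [0.4876, -0.1238, 0.0339]
tool_rot: [0.726, 0.688, 0.0, -0.001]
contact_force: [1.1, -0.7, -0.5]
opening: 0.0514
grasp_force: 0.0
```

```bash
python3 - <<'E'
from h import *
im,d=get_image("wrist");cv2.imwrite("pics/w2.png",im);print(calibration("wrist"))
im,d=get_image("top");cv2.imwrite("pics/t2.png",im)
for l in lids(im):print(np.round(l,4))
E
```

```text
{'intrinsics': array([[371.64829954,   0.        , 323.11995996],
       [  0.        , 371.64829954, 242.55957711],
       [  0.        ,   0.        ,   1.        ]]), 'origin': array([ 0.49156888, -0.04396828,  0.15806192]), 'attitude': array([ 0.98740909, -0.02537259, -0.00471846,  0.15606813])}
[ 0.6294 -0.1799  0.6286 -0.18   83.9022 87.0055 -1.6516]
[ 6.40900e-01  4.83000e-02  6.40500e-01  4.90000e-02  8.70142e+01
  8.72923e+01 -3.54520e+00]
[ 0.6465  0.1621  0.6462  0.1615 88.096  88.9428 -3.3245]
```

View pics/w2.png

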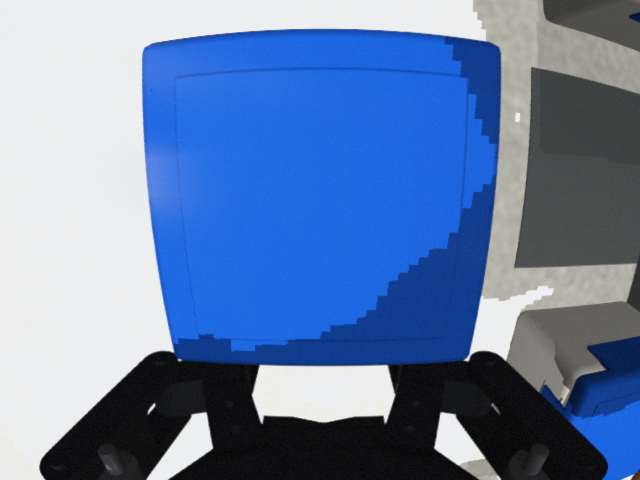

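Wrist view: the stray is square against both fingers, lid corners (143,45), (500,47), (470,360), (178,360), with the pad's near edge at column ~525.

```bash
python3 - <<'E'
from h import *
s=wcast([[143,45],[500,47],[470,361],[178,361]],.072);print(s,s.mean(0),[np.degrees(np.arctan2(*(b-a)[::-1])) for a,b in((s[0],s[1]),(s[3],s[2]))])
x=np.array([.9986,-.0527]);y=np.array([.0527,.9986]);d=np.array([.6353,-.0666])-s.mean(0)
print("need fwd,left",d@x,d@y); print("pad front corners",p:=wcast([[532,68],[515,267]],0)); print(p.mean(0)+.049*x)
E
```

```text
[[ 0.44850956 -0.0188173 ]
 [ 0.53561862 -0.02403857]
 [ 0.53208963 -0.11150632]
 [ 0.44448942 -0.10701732]] [ 0.49017681 -0.06534488] [np.float64(-3.4301719670714608), np.float64(-2.9335065611403466)]
need fwd,left 0.14498616475853363 0.006394627929352057
pad front corners [[ 0.58937109 -0.01549791]
 [ 0.58447459 -0.11307451]]
[ 0.63585424 -0.06686851]
```

Emit:
{"op": "servo_tool", "data": {"motion": [[[0.003, 0, 0], [0, 0, 0], 0.6], [[0.006, 0, 0], [0, 0, 0], 0.6], [[0.006, 0, 0], [0, 0, 0], 0.6], [[-0.004, 0, 0], [0, 0, 0], 0.6], [[-0.012, 0, 0], [0, 0, 0], 0.6], [[-0.012, 0, 0], [0, 0, 0], 0.6], [[-0.012, 0, -0.05], [0, 0, 0], 0.6], [[-0.012, 0, -0.1], [0, 0, 0], 0.6], [[-0.012, 0, -0.13], [0, 0, 0], 0.6], [[-0.012, 0, -0.13], [0, 0, 0], 0.6]]}}

```text
time_s: 5.25
position: [0.489, -0.1374, 0.1672]
tool_rot: [0.726, 0.688, 0.001, 0.003]
contact_force: [0.0, -0.7, -0.5]
opening: 0.0512
grasp_force: 0.0
```

```bash
python3 - <<'E'
from h import *
o=manip.get_obs();print(o["position"],R.from_quat(o["tool_rot"]).as_matrix()[:,0])
im,d=get_image("wrist");c=calibration("wrist");cv2.imwrite("pics/w3.png",im)
h=cv2.cvtColor(im,cv2.COLOR_BGR2HSV);m=cv2.inRange(h,(105,150,50),(125,255,255))
x=np.array([.9986,-.0527]);y=np.array([.0527,.9986])
for k in cv2.findContours(m,0,cv2.CHAIN_APPROX_NONE)[0]:
    if cv2.contourArea(k)<3000:continue
    w=wcast(k[:,0],.072,c);(a,b),s,an=cv2.minAreaRect((w*1000).astype(np.float32));q=np.array([a,b])/1000
    print(q,s,(an+45)%90-45,cv2.boundingRect(k),"need",(np.array([.6355,-.0667])-q)@x,(np.array([.6355,-.0667])-q)@y)
E
```

```text
[ 0.48897427 -0.13744808  0.16715911] [ 0.05296299  0.99859356 -0.00241225]
[ 0.62005603 -0.17435759] (94.91582489013672, 96.77348327636719) -2.8043289184570312 (447, 232, 126, 122) need 0.009748793190612772 0.10832076630065919
[ 0.48911118 -0.05846087] (87.26625061035156, 87.23196411132812) -2.9464645385742188 (243, 55, 152, 148) need 0.14661808211997984 -0.0005129015223693849
[0.63715735 0.01331936] (92.74166107177734, 37.07542037963867) 10.736180305480957 (479, 0, 110, 51) need 0.002561991865386935 -0.07999467399627685
```

Emit:
{"op": "servo_tool", "data": {"motion": [[[0.04, -0.04, 0], [0, 0, 10], 0.6], [[0.079, -0.075, 0], [0, 0, 20], 0.6], [[0.079, -0.075, 0], [0, 0, 30], 0.6], [[0.079, -0.075, 0], [0, 0, 40], 0.6], [[0.079, -0.075, 0], [0, 0, 50], 0.6], [[0.079, -0.075, 0], [0, 0, 60], 0.6], [[0.079, -0.075, 0], [0, 0, 70], 0.6], [[0.079, -0.075, 0], [0, 0, 80], 0.6], [[0.079, -0.075, 0], [0, 0, 90], 0.6], [[0.079, -0.075, 0], [0, 0, 90], 0.6], [[0.079, -0.075, 0], [0, 0, 90], 0.6]]}}

```text
time_s: 6.68
position: [0.4161, -0.0535, 0.1633]
tool_rot: [1.0, -0.025, -0.001, -0.0]
contact_force: [-0.6, -0.3, 0.4]
opening: 0.0515
grasp_force: 0.0
```

Emit:
{"op": "servo_tool", "data": {"motion": [[[0, 0, 0.05], [0, 0, 0], 0.6], [[0, 0, 0.1], [0, 0, 0], 0.6], [[0, 0, 0.13], [0, 0, 0], 0.6], [[0, 0, 0.13], [0, 0, 0], 0.6], [[0.006, 0, 0.13], [0, 0, 0], 0.6], [[0.012, 0, 0.13], [0, 0, 0], 0.6], [[0.02, 0, 0.13], [0, 0, 0], 0.6], [[0.03, 0, 0.13], [0, 0, 0], 0.6], [[0.04, 0, 0.13], [0, 0, 0], 0.6], [[0.05, 0, 0.13], [0, 0, 0], 0.6], [[0.06, 0, 0.13], [0, 0, 0], 0.6], [[0.06, 0, 0.13], [0, 0, 0], 0.6]]}}

```text
time_s: 8.18
position: [0.4782, -0.0573, 0.0347]
tool_rot: [1.0, -0.026, 0.001, 0.0]
contact_force: [-0.7, 0.6, 0.0]
opening: 0.0508
grasp_force: 0.0
```

```bash
cat > m.py <<'E'
from h import *
im,d=get_image("wrist");c=calibration("wrist");cv2.imwrite("pics/w4.png",im)
h=cv2.cvtColor(im,cv2.COLOR_BGR2HSV);m=cv2.inRange(h,(105,150,50),(125,255,255))
x=np.array([.9986,-.0527]);y=np.array([.0527,.9986])
for k in cv2.findContours(m,0,cv2.CHAIN_APPROX_NONE)[0]:
    if cv2.contourArea(k)<3000:continue
    w=wcast(k[:,0],.072,c);(a,b),s,an=cv2.minAreaRect((w*1000).astype(np.float32));q=np.array([a,b])/1000
    print(q,s,(an+45)%90-45,cv2.boundingRect(k),"need",(np.array([.6355,-.0667])-q)@x,(np.array([.6355,-.0667])-q)@y)
E
python3 m.py
```

```text
[ 0.53637354 -0.06203352] (87.64137268066406, 88.2938461303711) -3.0191650390625 (153, 28, 356, 335) need 0.09923361110137938 0.0005640213238525437
[ 0.59072235 -0.14470634] (31.553361892700195, 25.022722244262695) -2.7911148071289062 (568, 0, 72, 73) need 0.04060402585662835 0.08025691782043458
[0.59966809 0.01953643] (38.120243072509766, 26.739892959594727) -3.3210830688476562 (0, 0, 87, 77) need 0.0403264045877838 -0.08422736155197144
```

Emit:
{"op": "servo_tool", "data": {"motion": [[[0.008, 0, 0], [0, 0, 0], 0.6], [[0.018, 0, 0], [0, 0, 0], 0.6], [[0.028, 0, 0], [0, 0, 0], 0.6], [[0.038, 0, 0], [0, 0, 0], 0.6], [[0.048, 0, 0], [0, 0, 0], 0.6], [[0.058, 0, 0], [0, 0, 0], 0.6], [[0.067, 0, 0], [0, 0, 0], 0.6], [[0.075, 0, 0], [0, 0, 0], 0.6], [[0.081, 0, 0], [0, 0, 0], 0.6], [[0.086, 0, 0], [0, 0, 0], 0.6], [[0.088, 0, 0], [0, 0, 0], 0.6], [[0.088, 0, 0], [0, 0, 0], 0.6]]}}

```text
time_s: 9.72
position: [0.5647, -0.0617, 0.0344]
tool_rot: [1.0, -0.026, 0.0, 0.0]
contact_force: [-1.3, 0.8, -0.2]
opening: 0.0513
grasp_force: 0.0
```

```bash
python3 m.py
```

```text
[ 0.62281409 -0.06682076] (88.000732421875, 88.4936752319336) -2.9843826293945312 (153, 29, 358, 335) need 0.012661788616790745 0.0007891411862182658
[ 0.62828918 -0.14329294] (93.89187622070312, 52.05653762817383) 9.0664644241333 (526, 24, 114, 292) need 0.003164272443237295 0.07686571809204101
[0.63573993 0.0146841 ] (58.53268814086914, 96.17433166503906) -15.763496398925781 (0, 23, 128, 295) need 0.0040493488298797295 -0.08128280763198852
```

Square, and laterally within 1 mm. I'll creep forward until the force shows it has met the stop.

Emit:
{"op": "servo_tool", "data": {"motion": [[[0.003, 0, 0], [0, 0, 0], 0.6], [[0.006, 0, 0], [0, 0, 0], 0.6], [[0.008, 0, 0], [0, 0, 0], 0.6], [[0.01, 0, 0], [0, 0, 0], 0.6], [[0.011, 0, 0], [0, 0, 0], 0.6], [[0.011, 0, 0], [0, 0, 0], 0.6]]}}

```text
time_s: 10.52
position: [0.5756, -0.0622, 0.0343]
tool_rot: [1.0, -0.026, 0.0, 0.0]
contact_force: [-2.9, -0.2, 0.4]
opening: 0.0508
grasp_force: 0.0
```

Emit:
{"op": "servo_tool", "data": {"motion": [[[0.001, 0, 0], [0, 0, 0], 0.6], [[0.002, 0, 0], [0, 0, 0], 0.6], [[0.002, 0, 0], [0, 0, 0], 0.6]]}}

```text
time_s: 10.9
position: [0.5775, -0.0623, 0.0343]
tool_rot: [1.0, -0.026, 0.0, 0.0]
contact_force: [-4.5, 0.6, 1.3]
opening: 0.0514
grasp_force: 0.0
```

Emit:
{"op": "servo_tool", "data": {"motion": [[[0.001, 0, 0], [0, 0, 0], 0.6], [[0.001, 0, 0], [0, 0, 0], 0.6]]}}

```text
time_s: 11.15
position: [0.5775, -0.0623, 0.0339]
tool_rot: [1.0, -0.026, -0.001, -0.0]
contact_force: [-7.2, -0.0, 3.9]
opening: 0.051
grasp_force: 0.0
```

Emit:
{"op": "servo_tool", "data": {"motion": [[[0.001, 0, 0], [0, 0, 0], 0.6], [[0.001, 0, 0], [0, 0, 0], 0.6]]}}

```text
time_s: 11.4
position: [0.5774, -0.0622, 0.0335]
tool_rot: [1.0, -0.026, -0.003, -0.0]
contact_force: [-10.4, 0.5, 3.7]
opening: 0.0512
grasp_force: 0.0
```

```bash
python3 m.py
```

```text
[ 0.62685278 -0.14438486] (96.98722076416016, 52.92971420288086) 13.854360580444336 (523, 67, 117, 285) need 0.004541118720092741 0.07803180670288087
[0.63443042 0.0161981 ] (60.03219985961914, 100.35111236572266) -20.46900177001953 (0, 65, 133, 288) need 0.005436812389984096 -0.08272567302276612
[ 0.63558789 -0.06756319] (87.92979431152344, 88.4288558959961) -2.86883544921875 (152, 28, 363, 339) need -0.00013325751434329293 0.0008573463482666032
```

The TCP has stopped while the force keeps rising, so the container is against the stop. Backing off and raising for a check.

Emit:
{"op": "servo_tool", "data": {"motion": [[[-0.003, 0, 0], [0, 0, 0], 0.6], [[-0.008, 0, 0], [0, 0, 0], 0.6], [[-0.025, 0, 0], [0, 0, 0], 0.6], [[-0.05, 0, 0], [0, 0, 0], 0.6], [[-0.06, 0, 0], [0, 0, 0], 0.6], [[-0.06, 0, -0.05], [0, 0, 0], 0.6], [[-0.06, 0, -0.1], [0, 0, 0], 0.6], [[-0.1, 0, -0.17], [0, 0, 0], 0.6], [[-0.12, 0, -0.2], [0, 0, 0], 0.6], [[-0.12, 0, -0.2], [0, 0, 0], 0.6], [[-0.12, 0, -0.2], [0, 0, 0], 0.6]]}}

```text
time_s: 12.82
position: [0.4598, -0.0561, 0.2343]
tool_rot: [1.0, -0.027, 0.0, 0.0]
contact_force: [0.2, -0.2, -0.3]
opening: 0.0512
grasp_force: 0.0
```

```bash
python3 m.py; python3 - <<'E'
from h import *
im,d=get_image("top");cv2.imwrite("pics/t5.png",im)
for l in lids(im):print(np.round(l,4))
E
```

```text
[ 0.61544507 -0.17887097] (88.85364532470703, 71.4124755859375) -2.4836273193359375 (415, 0, 103, 76) need 0.01411544452880859 0.11307082721679687
[ 0.61292273 -0.06576607] (88.24235534667969, 53.96772003173828) -2.7477874755859375 (268, 0, 117, 65) need 0.02259488057159418 0.0002571971661376979
[0.62905719 0.04878822] (88.3591079711914, 66.64132690429688) -3.3204116821289062 (132, 0, 103, 74) need 0.012520019088592486 -0.11498699604522705
[0.642828   0.16207379] (88.5072250366211, 91.91698455810547) -2.8170700073242188 (35, 0, 74, 97) need 0.004738635086669927 -0.22883969395019532
[ 0.6291 -0.1795  0.6286 -0.1787 86.3954 87.1402 -1.8463]
[ 6.35400e-01 -6.64000e-02  6.33900e-01 -6.67000e-02  8.37733e+01
  8.68043e+01 -1.38830e+00]
[ 6.40800e-01  4.85000e-02  6.40600e-01  4.78000e-02  8.61261e+01
  8.40405e+01 -1.36130e+00]
[ 0.6468  0.1619  0.6474  0.1609 86.4171 86.6772 -1.3602]
```

View pics/w4.png

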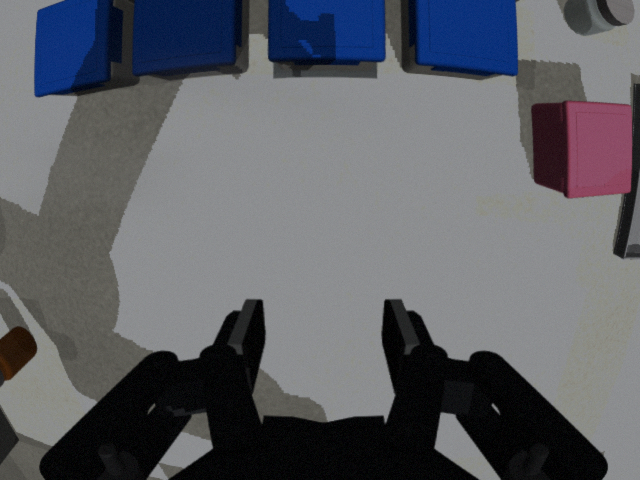

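Wrist view: the four lids are in one line, with the stray at (326,30) level with its neighbours. The top view puts it at (0.6354, -0.0664), within about 1 mm of the row line, and the neighbours have not moved.

```bash
python3 -c "
from plant import manip
print(manip.hand_in())"
```

```text
the job is handed in; nothing more can be done
None
```

I pushed the stray container onto the empty pad and against the back stop, measured centred and square with the row to about 1 mm and under 1°, and handed the job in at about 13 s; the row containers had not moved, the other bystanders were not re-measured, and no verdict was returned.

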